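# Turn the two-winged trap insert home in the shower drain

### The job

Get the shower drain ready: take the grey trap insert that has just two wings and stand it in the mouth of the white drain body with its wings resting on the rim, at least 30 degrees askew of the two notches. Keep it down on the rim while you turn it, until the wings drop into the notches and it is fully home, then let go. Leave the four-winged and the round-flanged insert where they stand.

Things in the scene. Friction and masses are not known exactly. Their poses are not given: they have to be found in the camera images.
- insert: Grey plastic, 84-168 g, upright. Origin: centre of underside, z up. Foot d 36 mm, its lowest 6 mm tapering to 28; two wings forming one bar 84 mm long (x), 16 wide (y), z 20 to 34 mm; hub d 36 to z 36; on top an upright grip plate 40 long (x), 12 thick (y), z 36 to 70, pinched across its thickness. A half turn makes no difference.
- drain: White block 130x130, 45 mm tall, fixed. Origin: centre of underside, z up. Mouth in its top 50 mm across, open below, with two notches along x, 34 wide, out to 49 mm from centre, ledges 14 mm below the rim. Insert origin above drain origin: 25 mm with wings on rim, 11 mm home (wings flush). Centred wings drop in within about 10 degrees of the notches, either way round; beyond 15 they stay up.
- cross_insert: Look-alike, to leave alone: same foot and grip plate, but four wings in a cross, 84 mm across both ways. Origin at the centre of its underside, grip plate along x, 70 mm tall.
- disc_insert: Look-alike, to leave alone: same foot and grip plate, but a round flange 84 mm in diameter instead of wings. Origin at the centre of its underside, grip plate along x, 70 mm tall.
Mind the look-alikes: they are no part of the job. What is shaped like the insert but purple is not meant. Leave any pink look-alike of the drain alone.

How it is judged:
On the way, in this order (a step that is already met when the one before it is completed fails the run):
1. the two-winged insert stands in the drain's mouth with its wings resting on the rim, at least 23 degrees askew of the notches (z of insert in the frame of drain between 0.02 and 0.031 m and horizontal distance between insert and drain below 0.012 m and angle between the x axis of insert and the x axis of drain, either way round above 0.4 rad and contact force between insert and drain above 0.2 N), for 0.2 s.
2. the insert, still down on the rim (not lifted more than 4 mm), is turned to within 20 degrees of the notches (z of insert in the frame of drain between 0.02 and 0.029 m and horizontal distance between insert and drain below 0.012 m and angle between the x axis of insert and the x axis of drain, either way round between 0.2 and 0.36 rad).
At the end, for the whole second after the job is handed in: The two-winged insert is fully home in the drain (within 4 mm of flush, 12 mm of the centre, upright within 7 degrees, its wings in the notches), released and at rest; the other two inserts are within 30 mm of where they started (z of insert in the frame of drain between 0.005 and 0.015 m and horizontal distance between insert and drain below 0.012 m and angle between the x axis of insert and the x axis of drain, either way round below 0.3 rad and angle between insert's own z axis and vertical below 0.12 rad and linear speed of insert below 0.02 m/s and distance of each of cross_insert, disc_insert from where it was at the start of the episode below 0.03 m); the robot touches nothing.
It fails at once if the four-winged or the round-flanged insert is moved by more than 30 mm (distance of any of cross_insert, disc_insert from where it was at the start of the episode above 0.03 m).
It also fails if it takes over 42 s, if anything falls off the work surface, if the arm or the gripper's body presses on something with over 40 N, if the wrist force passes 120 N, or if a joint passes its speed limit or range.

### The arm

A 6-joint arm with a two-finger parallel gripper is mounted at the origin on the work surface. World frame = base frame: x ahead of the robot, y to its left, z up, the work surface at z = 0. Lengths are in m, angles in rad, forces in N, time in s.
With the tool pointing down it reaches from about 0.3 to 0.875 m from the base axis. Payload 6.4 kg.
Tool frame: the origin (TCP) lies midway between the tips of the shut fingers; the grasp point (between the pads) lies 19 mm behind it; z points along the fingers, y is the line along which they close (so a half turn about z gives the same grasp; the last joint's range is limited). The gripper opens to 85 mm and grips with 20 to 120 N. Pads are 22 mm wide; open, the fingers measure 114 mm over their backs; the gripper's body (76 mm by 85 mm) begins 54 mm behind the grasp point. The pads swing forward as they close: fully open they stand 13 mm farther back than shut.
Start: joints at [-1.523, 0.181, 1.607, -0, 1.354, -0.206], TCP at [0.144, -0.557, 0.231] pointing down, gripper open.
Joint ranges: [-2.99, 2.99], [-0.89, 2.07], [0.3, 2.58], [-1.14, 4.28], [0, 2.63], [-3.12, 3.12]. Speed limits (rad/s): [2.57, 2.57, 3.01, 3.14, 3.14, 3.14].

### API

Orientations are given as a unit quaternion [w, x, y, z].
In Python, from bench import ctrl gives the robot as it stands. The module is installed in compiled form; this text tells all that it offers.
- The arm moves only by the tool move_arm, never from a script. Its argument "plan" is one flat list of numbers, 6 for each row, row after row: the shift along the world's x, y, z in units of 50 mm (1.0 is 50 mm), then the turn, a rotation vector about the world's x, y, z in rad. A call has 1 to 10 rows; each row is the pose to reach, as a shift and turn from the pose commanded when the call began; what a row does not reach only later rows make up. A row lasts 1/8 s, in which the tool goes at most 62.5 mm and 10.7 degrees, less where a joint would pass 70% of its speed; a pose out of reach is approached as far as the arm can. A call with a gripper value outside its range is refused whole. "grip" is the finger opening in mm, from 0 to 85.4, set as the call begins (left out, the last holds). The fingers move at their own pace and stop on an object; the grip force is fixed at half the most. Time passes only in rows, so rows that repeat a pose let the fingers close. It gives the time, the measured TCP pose, the force, the opening and the grip force at its end, in the units of the state.
- ctrl.get_obs(): the state, without advancing time (a new reading comes with each control period).
- ctrl.camera(name): name is "side" or "top" or "wrist"; returns a dict with "pixels" (420x560x3 uint8, red, green, blue), "fx", "fy", "cx", "cy" (pixels), "dist_coeffs" ([k1, k2, p1, p2, k3] as OpenCV has them; the pictures are not rectified), "origin" and "attitude" of the camera in the world. Camera axes: x right, y down, z forward; pixel columns grow to the right and rows downward; lengths in m; the calibration is good to about 2 mm. A picture is of the moment at which its call begins. There is no depth.
- ctrl.hand_in(): hands the job in; it is judged then, once.
The state is a dict: "time_s": time; "q": joint angles; "dq": joint speeds; "joint_efforts": joint torques, N m; "eef_pos": TCP position; "eef_rot": TCP orientation; "wrist_force": force on the tool from outside, world axes, zero at the start; "torque": the same for the moment, N m; "opening": opening from 0.0 (shut) to 1.0 (fully open); "grasp_force": force on a finger pad.
Only numpy, scipy, OpenCV 4.12 (cv2) and the standard library are available. Lean on these libraries where they do the work, as an engineer would, in place of code of your own. Each camera call takes 0.05 s, during which the arm holds its last target. There are 200 camera calls.

## Working session

There is one attempt and no reset: what is moved stays moved. The work goes in short steps, Python scripts to look and compute and a tool call to move; the robot and the scene stay as the last step left them, time stands still between calls to the robot, and variables do not carry over. Pictures are saved under pics/ and viewed, at most 10 in all, crops included, and the job is handed in when it is done.

Besides the shell and the picture viewer there is one more tool, called after "Call:" as name(argument=value, ...) on one line, values as JSON. move_arm: Moves the arm, as the interface text tells. Its arguments: {"type":"object","properties":{"plan":{"type":"array"},"grip":{"type":"number"}},"required":["plan"]}

```bash
mkdir -p pics
python3 - <<'E'
from bench import ctrl
import cv2,numpy as np
o=ctrl.get_obs();print(o['time_s'],o['eef_pos'],o['eef_rot'],o['opening'])
for n in['top','side']:
    c=ctrl.camera(n);cv2.imwrite(f'pics/{n}0.png',c['pixels'][:,:,::-1]);print(n,{k:v for k,v in c.items() if k!='pixels'})
E
```

```text
0.0 [ 0.14436367 -0.55601885  0.23037406] [-8.83953860e-04  9.91959317e-01  1.26554045e-01  7.87498833e-05] 1.0010181830011582
top {'fx': 438.1392961192262, 'fy': 438.1392961192262, 'cx': 286.22859694610577, 'cy': 213.3816071800264, 'dist_coeffs': array([-0.12809993,  0.        ,  0.        ,  0.        ,  0.        ]), 'origin': array([ 0.36759282, -0.09032101,  1.16510211]), 'attitude': array([-0.03265571,  0.70823939, -0.70479224,  0.02446362])}
side {'fx': 545.6238504846158, 'fy': 545.6238504846158, 'cx': 269.63835727465715, 'cy': 200.90005585309882, 'dist_coeffs': array([0.05592925, 0.        , 0.        , 0.        , 0.        ]), 'origin': array([0.080268  , 0.74586346, 1.14446616]), 'attitude': array([ 0.07629862, -0.2050354 ,  0.92075801, -0.32302275])}
```

View pics/top0.png

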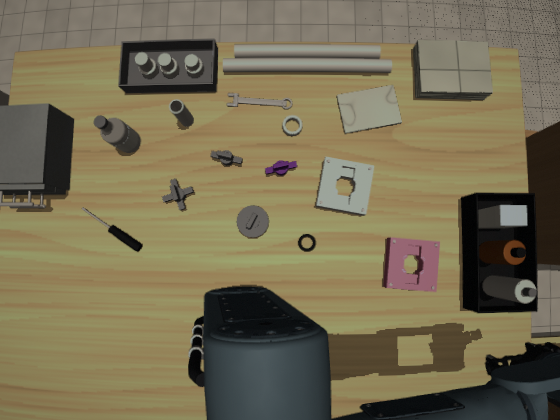

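View pics/side0.png

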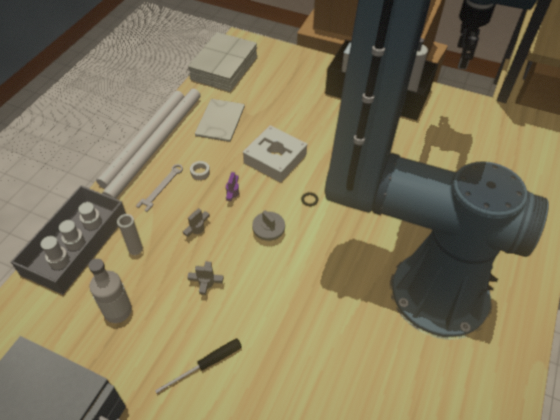

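The top view shows these candidates for the insert:
- Grey two-winged at (226,158).
- Purple two-winged at (281,168).
- Four-winged at (178,194).
- Disc at (252,221).

The white drain is at (345,186) and the pink one at (412,264). I choose the grey one at (226,158). The side view agrees: it shows grey two-winged at (197,222) and the white drain at (275,152).

```bash
cat > h.py <<'E'
import cv2,numpy as np
from scipy.spatial.transform import Rotation as R
def cast(c,uv,z):
    K=np.array([[c['fx'],0,c['cx']],[0,c['fy'],c['cy']],[0,0,1]])
    p=cv2.undistortPoints(np.array(uv,float).reshape(-1,1,2),K,c['dist_coeffs'])[:,0]
    q=c['attitude'];d=np.c_[p,np.ones(len(p))]@R.from_quat([q[1],q[2],q[3],q[0]]).as_matrix().T
    return c['origin']+d*((z-c['origin'][2])/d[:,2])[:,None]
def big(m,roi):
    """largest contour of mask in roi (x0,y0,x1,y1), full-image coordinates"""
    x0,y0,x1,y1=roi
    cs,_=cv2.findContours(m[y0:y1,x0:x1].astype(np.uint8),cv2.RETR_EXTERNAL,cv2.CHAIN_APPROX_NONE)
    return max(cs,key=cv2.contourArea)[:,0]+[x0,y0]
def rect(P):
    """centre, long-axis angle and size of minimum rectangle of world xy points"""
    b=cv2.boxPoints(cv2.minAreaRect((P[:,:2]*1000).astype(np.float32)))
    e=b[1]-b[0];f=b[2]-b[1]
    l=e if np.hypot(*e)>np.hypot(*f) else f
    return b.mean(0)/1000,np.degrees(np.arctan2(l[1],l[0]))%180,np.hypot(*e),np.hypot(*f)
E
python3 - <<'E'
from bench import ctrl
from h import *
c=ctrl.camera('top');im=c['pixels'];hsv=cv2.cvtColor(im,cv2.COLOR_RGB2HSV)
g=hsv[...,1]<75
I=big(g,(205,142,250,172));print('insert',rect(cast(c,I,.034)))
w=(hsv[...,1]<60)&(hsv[...,2]>110)
D=big(w,(305,145,385,225));print('drain',rect(cast(c,D,.045)))
h=np.zeros(g.shape,np.uint8);cv2.fillPoly(h,[D.astype(np.int32)],1);h=cv2.erode(h,np.ones((7,7)))&~w
H=big(h,(305,145,385,225));print('hole',rect(cast(c,H,.045)))
a=im.copy();
for q,col in((I,(255,0,0)),(D,(0,255,0)),(H,(255,0,0))):a[q[:,1],q[:,0]]=col
cr=lambda z,x,y:cv2.resize(z[y-42:y+42,x-42:x+42],None,fx=4,fy=4,interpolation=cv2.INTER_CUBIC)
cv2.imwrite('pics/crop1.png',np.vstack([np.hstack([cr(im,226,158)[:280],cr(im,345,186)[:280]]),np.hstack([cr(a,226,158)[:300],cr(a,345,186)[:300]])])[:,:,::-1])
E
```

```text
insert (array([0.60755473, 0.08260199], dtype=float32), np.float32(59.612568), np.float32(37.339195), np.float32(82.75896))
drain (array([ 0.5329093 , -0.22896768], dtype=float32), np.float32(79.84507), np.float32(130.58221), np.float32(131.20082))
hole (array([ 0.5308952 , -0.22911479], dtype=float32), np.float32(170.79318), np.float32(50.24155), np.float32(48.55259))
```

View pics/crop1.png

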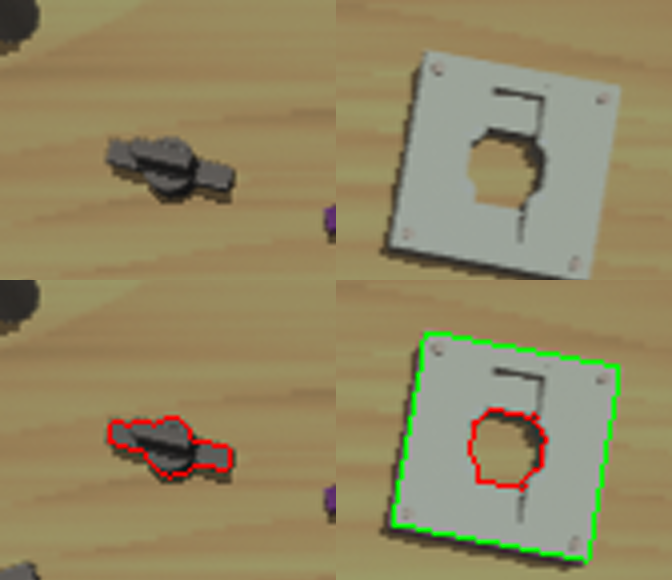

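The crop confirms it: plain grey, two wings and a grip plate. The bar runs from about (212,154) to (242,160), which is about 78° in world. The drain notches run near image-vertical, about -10°. I'll move above the insert now.

Call:
move_arm(plan=[9.2,12.8,-0.6,0,0,1.11,9.2,12.8,-0.6,0,0,1.11,9.2,12.8,-0.6,0,0,1.11,9.2,12.8,-0.6,0,0,1.11,9.2,12.8,-0.6,0,0,1.11,9.2,12.8,-0.6,0,0,1.11,9.2,12.8,-0.6,0,0,1.11,9.2,12.8,-0.6,0,0,1.11,9.2,12.8,-0.6,0,0,1.11,9.2,12.8,-0.6,0,0,1.11], grip=60)

```text
time_s: 1.4
eef_pos: [0.5098, -0.0475, 0.2075]
eef_rot: [0.0, 0.776, 0.63, 0.0]
wrist_force: [0.8, -1.0, 0.6]
opening: 0.703
grasp_force: 0.0
```

Call:
move_arm(plan=[1.9,2.6,0,0,0,0,1.9,2.6,0,0,0,0,1.9,2.6,0,0,0,0,1.9,2.6,0,0,0,0,1.9,2.6,0,0,0,0,1.9,2.6,0,0,0,0])

```text
time_s: 2.15
eef_pos: [0.6034, 0.0795, 0.2074]
eef_rot: [-0.0, 0.777, 0.63, -0.0]
wrist_force: [0.1, 0.8, -0.7]
opening: 0.702
grasp_force: 0.0
```

Run:
```python
from bench import ctrl
from h import *
o=ctrl.get_obs();print(o['time_s'],o['eef_pos'],o['eef_rot'])
c=ctrl.camera('wrist');cv2.imwrite('pics/w1.png',c['pixels'][:,:,::-1]);print({k:v for k,v in c.items() if k!='pixels'})
```

```text
2.15 [0.60335289 0.07948617 0.20743067] [-7.98985496e-05  7.76790646e-01  6.29758859e-01 -2.55718362e-04]
{'fx': 354.7020876725113, 'fy': 354.7020876725113, 'cx': 277.48685454972457, 'cy': 206.98417668341858, 'dist_coeffs': array([-0.07813801,  0.        ,  0.        ,  0.        ,  0.        ]), 'origin': array([0.62012698, 0.15296334, 0.35050694]), 'attitude': array([ 0.14988732,  0.98314291, -0.10348409, -0.01596403])}
```

View pics/w1.png

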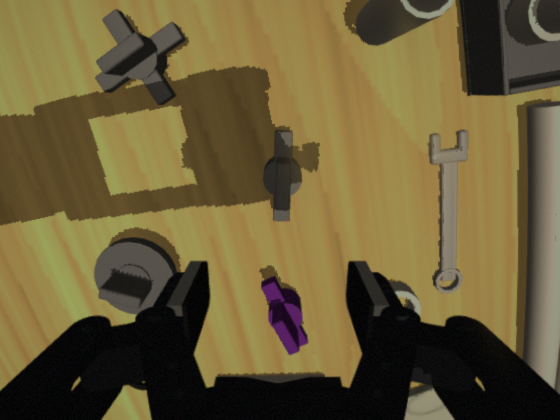

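The wrist view shows the grey insert at (282,175), bar tips at (284,131) and (282,221), with the plate vertical in the picture. The purple one is at (285,315).

Run:
```python
from bench import ctrl
from h import *
c=ctrl.camera('wrist')
P=cast(c,[(284,131),(282,221)],.034);d=P[0]-P[1]
print(P,P.mean(0),np.degrees(np.arctan2(d[1],d[0])),np.hypot(*d[:2]))
print(cast(c,[(282,175)],.036))
t=ctrl.camera('top');P=cast(t,[(212,154),(242.2,160.5)],.034);d=P[0]-P[1];print(P.mean(0),np.degrees(np.arctan2(d[1],d[0])))
```

```text
[[0.61978845 0.12355816 0.034     ]
 [0.60087407 0.0417823  0.034     ]] [0.61033126 0.08267023 0.034     ] 76.97676117165366 0.08393476333236127
[[0.61003065 0.08567144 0.036     ]]
[0.6068169  0.07967624 0.034     ] 77.6812740148128
```

Call:
move_arm(plan=[0.1,0.1,-0.8,0,0,-0.02,0.1,0.1,-1.6,0,0,-0.02,0.1,0.1,-2.4,0,0,-0.02,0.1,0.1,-3.0,0,0,-0.02,0.1,0.1,-3.3,0,0,-0.02,0.1,0.1,-3.3,0,0,-0.02,0.1,0.1,-3.3,0,0,-0.02])

```text
time_s: 3.18
eef_pos: [0.6101, 0.0854, 0.0441]
eef_rot: [0.001, 0.783, 0.622, 0.001]
wrist_force: [-0.4, -0.2, 1.0]
opening: 0.701
grasp_force: 0.0
```

Call:
move_arm(plan=[0,0,0,0,0,0,0,0,0,0,0,0,0,0,0,0,0,0,0,0,0,0,0,0,0,0,0,0,0,0,0,0,0,0,0,0], grip=0)

```text
time_s: 3.92
eef_pos: [0.6095, 0.0856, 0.0432]
eef_rot: [0.0, 0.783, 0.622, 0.0]
wrist_force: [-0.8, 0.3, 5.9]
opening: 0.128
grasp_force: 59.2
```

Call:
move_arm(plan=[0,0,1,0,0,0,0,0,2,0,0,-0.05,-0.3,-1,2.2,0,0,-0.2,-0.5,-2,2.2,0,0,-0.35,-0.7,-3,2.2,0,0,-0.5,-1,-4,2.2,0,0,-0.65,-1.2,-5,2.2,0,0,-0.73,-1.5,-6,2.2,0,0,-0.73,-1.5,-6.3,2.2,0,0,-0.73,-1.5,-6.3,2.2,0,0,-0.73])

```text
time_s: 5.18
eef_pos: [0.5336, -0.2299, 0.152]
eef_rot: [-0.0, 0.954, 0.301, -0.0]
wrist_force: [0.5, 0.5, -0.6]
opening: 0.13
grasp_force: 58.8
```

Run:
```python
from bench import ctrl
from h import *
o=ctrl.get_obs();print(o['time_s'],o['eef_pos'],2*np.degrees(np.arctan2(o['eef_rot'][2],o['eef_rot'][1])),o['wrist_force'],o['opening'])
c=ctrl.camera('wrist');cv2.imwrite('pics/w2.png',c['pixels'][:,:,::-1])
```

```text
5.175 [ 0.53361012 -0.22991408  0.15198699] 35.06200505240497 [ 0.52572287  0.46353862 -0.60843919] 0.13043151186527124
```

View pics/w2.png

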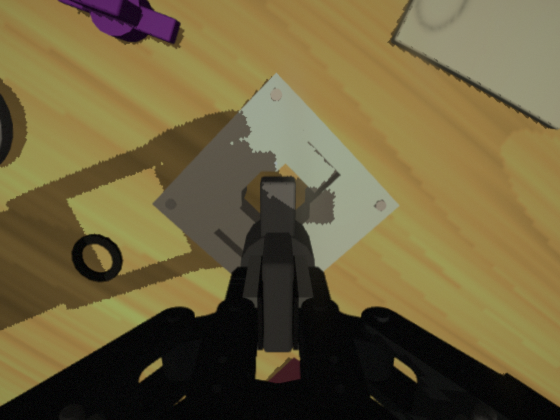

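The wrist view shows the insert held, its wing tips at about (279,180) and (278,350). Drain corners are at (153,204), (399,206) and (277,73), so the insert is about 45° askew.

Run:
```python
from bench import ctrl
from h import *
c=ctrl.camera('wrist')
P=cast(c,[(279,180),(278,350)],.1425);d=P[0]-P[1]
print(P.mean(0),np.degrees(np.arctan2(d[1],d[0])),np.hypot(*d[:2]))
Q=cast(c,[(153,204),(399,206),(277,73)],.045);print((Q[0]+Q[1])/2,[np.degrees(np.arctan2(*(a-b)[1::-1])) for a,b in((Q[0],Q[2]),(Q[1],Q[2]))])
```

```text
[ 0.5312343  -0.23252849  0.1425    ] 34.80868570042304 0.09078160496024391
[ 0.533692   -0.22884664  0.045     ] [np.float64(169.77213588764428), np.float64(-100.59145285229705)]
```

Call:
move_arm(plan=[0.03,0.03,-0.5,0,0,0,0.03,0.03,-1.0,0,0,0,0.03,0.03,-1.3,0,0,0,0.03,0.03,-1.5,0,0,0,0.03,0.03,-1.6,0,0,0,0.03,0.03,-1.64,0,0,0,0.03,0.03,-1.66,0,0,0,0.03,0.03,-1.66,0,0,0])

```text
time_s: 6.28
eef_pos: [0.5356, -0.2282, 0.0699]
eef_rot: [0.0, 0.953, 0.302, 0.0]
wrist_force: [-0.0, -0.6, -1.0]
opening: 0.128
grasp_force: 58.9
```

No contact yet; I'll lower in small steps.

Call:
move_arm(plan=[0,0,-0.02,0,0,0,0,0,-0.04,0,0,0,0,0,-0.06,0,0,0,0,0,-0.06,0,0,0])

```text
time_s: 6.78
eef_pos: [0.5356, -0.2282, 0.0682]
eef_rot: [0.0, 0.953, 0.302, 0.0]
wrist_force: [-4.4, 1.2, 10.8]
opening: 0.132
grasp_force: 60.7
```

Call:
move_arm(plan=[0,0,-0.01,0,0,0,0,0,-0.01,0,0,0,0,0,-0.01,0,0,-0.08,0,0,-0.01,0,0,-0.16,0,0,-0.01,0,0,-0.24,0,0,-0.01,0,0,-0.32,0,0,-0.01,0,0,-0.4,0,0,-0.01,0,0,-0.46,0,0,-0.01,0,0,-0.5,0,0,-0.01,0,0,-0.5])

```text
time_s: 8.02
eef_pos: [0.5371, -0.2295, 0.0681]
eef_rot: [0.002, 0.998, 0.057, 0.002]
wrist_force: [0.6, -0.8, 6.8]
opening: 0.125
grasp_force: 60.0
```

Run:
```python
from bench import ctrl
from h import *
o=ctrl.get_obs();print(o['time_s'],o['eef_pos'],2*np.degrees(np.arctan2(o['eef_rot'][2],o['eef_rot'][1])),o['wrist_force'],o['torque'])
c=ctrl.camera('wrist');cv2.imwrite('pics/w3.png',c['pixels'][:,:,::-1])
```

```text
8.025 [ 0.53714503 -0.22948027  0.0681201 ] 6.50761412629268 [ 0.59742814 -0.75050145  6.84185442] [-0.24161817  0.09013187  0.03095411]
```

View pics/w3.png

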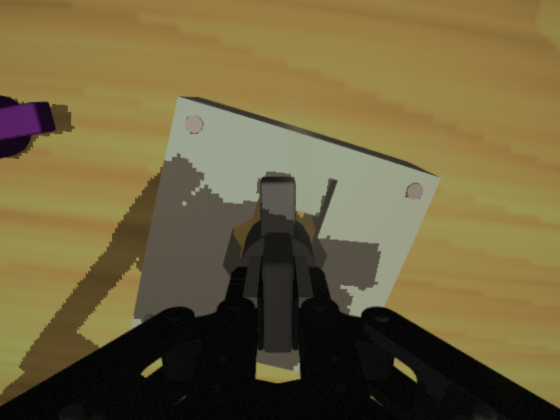

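The insert is still up on the rim at about 16.5° off (0.29 rad), as step 2 wants. I'll finish the turn, then lower it into the notches.

Call:
move_arm(plan=[0,0,0,0,0,-0.06,0,0,0,0,0,-0.12,0,0,0,0,0,-0.18,0,0,0,0,0,-0.24,0,0,0,0,0,-0.29,0,0,-0.05,0,0,-0.29,0,0,-0.1,0,0,-0.29,0,0,-0.16,0,0,-0.29,0,0,-0.22,0,0,-0.29,0,0,-0.24,0,0,-0.29])

```text
time_s: 9.32
eef_pos: [0.5353, -0.2279, 0.0542]
eef_rot: [-0.0, 0.996, -0.088, -0.0]
wrist_force: [-4.1, 2.3, 7.4]
opening: 0.128
grasp_force: 60.2
```

Call:
move_arm(plan=[0,0,0,0,0,0,0,0,0,0,0,0,0,0,0,0,0,0,0,0,0,0,0,0,0,0,0.4,0,0,0,0,0,1.2,0,0,0,0,0,2,0,0,0,-1,0,2.6,0,0,0,-1,0,2.6,0,0,0,-1,0,2.6,0,0,0], grip=45)

```text
time_s: 10.58
eef_pos: [0.4859, -0.2282, 0.1851]
eef_rot: [0.0, 0.996, -0.088, 0.001]
wrist_force: [0.5, 0.6, -0.2]
opening: 0.527
grasp_force: 0.0
```

Run:
```python
from bench import ctrl
from h import *
o=ctrl.get_obs();print(o['time_s'],o['eef_pos'],o['wrist_force'],o['opening'])
c=ctrl.camera('wrist');cv2.imwrite('pics/w4.png',c['pixels'][:,:,::-1])
```

```text
10.575 [ 0.48585391 -0.22821296  0.18509175] [ 0.48421681  0.6125535  -0.15791457] 0.5269024819346445
```

View pics/w4.png

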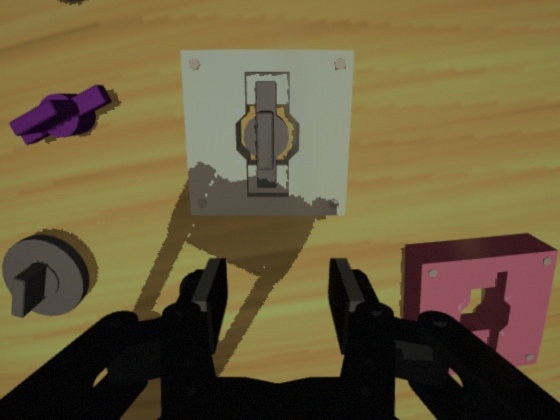

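The insert sits in the notches at (266,135), centred, aligned and flush, and the gripper is clear. The disc is undisturbed at (45,275). I'll hand in.

```bash
python3 -c "
from bench import ctrl
print(ctrl.hand_in())"
```

```text
the job is handed in; nothing more can be done
None
```

The two-winged insert was set on the rim about 45° askew, turned while down on it, lowered home in the white drain's notches and released; the job was handed in at about 10.6 s (the hand-in gave no verdict), and neither look-alike insert was touched.

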